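# Hang a parts bin on the louvred bench rack

## Robot

A 7-joint arm with a two-finger parallel gripper is mounted at the origin on the work surface. World frame = base frame: x ahead of the robot, y to its left, z up, the work surface at z = 0. Lengths are in m, angles in rad, forces in N, time in s.
With the tool pointing down it reaches from about 0.4 to 0.85 m from the base axis. Payload 10.4 kg.
Tool frame: the origin (TCP) lies midway between the tips of the shut fingers; the grasp point (between the pads) lies 19 mm behind it; z points along the fingers, y is the direction in which the jaws open and shut (so a half turn about z gives the same grasp; the last joint's range is limited). The gripper opens to 85 mm and grips with 20 to 120 N. Pads are 22 mm wide; open, the fingers measure 114 mm over their backs; the gripper's body (76 mm by 85 mm) begins 54 mm behind the grasp point. The pads swing forward as they close: fully open they stand 13 mm farther back than shut.
Start: joints at [1.173, 0.332, -0.065, 1.46, 0.022, 1.35, -0.088], TCP at [0.229, -0.582, 0.231] pointing down, gripper open.
Joint ranges: [-2.6, 2.6], [-0.5, 2.12], [-1.47, 1.34], [0.16, 2.42], [-1.27, 4.41], [0.06, 2.06], [-2.6, 2.6]. Speed limits (rad/s): [2.22, 2.22, 2.79, 2.79, 3.14, 3.14, 3.14].

## Interface

Orientations are given as a unit quaternion [x, y, z, w].
In Python, from workcell import get_obs, camera, calibration, hand_in gives the robot as it stands.
- The arm moves only by the shell command python3 -m handwheel 'ROWS' [FORCE]. ROWS is JSON, a list of rows, each an object with "jaw": the finger opening in mm, from 0 to 85.4; "delta_pos": the shift along the tool's x, y, z scaled (see below), a list of three; "turn": the turn about the tool's z scaled (see below). In form: [{"jaw": jaw, "delta_pos": [tx, ty, tz], "turn": turn}, ...]. A call has 1 to 10 rows; each row is the pose to reach, as a shift and turn from the pose commanded when the call began, along the tool's axes at that moment, turning the shorter way round; what a row does not reach only later rows make up. The controller multiplies each number of a shift by 1 m and each number of a turn by pi rad. A row lasts 1/12 s, in which the tool goes at most 41.7 mm and 7.16 degrees, less where a joint would pass 70% of its speed; a pose out of reach is approached as far as the arm can. A call with a number of a shift or a turn outside -1 to 1 is refused whole. A call with a gripper value outside its range is refused whole. The fingers move at their own pace and stop on an object; FORCE is the grip in N (left out, the last holds). Time passes only in rows, so rows that repeat a pose let the fingers close. It gives the time, the measured TCP pose, the force and the opening at its end, in the units of the state.
- get_obs(): the state, without advancing time (a new reading comes with each control period).
- camera(name): name is "scene" or "side" or "wrist"; returns the picture (420x560x3 uint8, red, green, blue); there is no depth.
- calibration(name): a dict with "mtx" (3x3 intrinsics, pixels), "rvec" (rotation vector, rad) and "tvec" (3), from world to camera coordinates, as OpenCV has them. Camera axes: x right, y down, z forward; pixel columns grow to the right and rows downward; lengths in m; the calibration is good to about 2 mm. A picture is of the moment at which its call begins: read the wrist's pose just before it. calibration takes no time and is no camera call; for the wrist camera it gives the pose at the moment of the call.
- hand_in(): hands the job in, once; it reports no verdict.
The state is a dict: "clock": time; "joint_pos": joint angles; "joint_velocities": joint speeds; "tau": joint torques, N m; "position": TCP position; "ee_rot": TCP orientation; "ft_force": force on the tool from outside, world axes, zero at the start; "torque": the same for the moment, N m; "grip_width": opening from 0.0 (shut) to 1.0 (fully open).
Only numpy, scipy, OpenCV 4.12 (cv2) and the standard library are available. Lean on these libraries where they do the work, as an engineer would, in place of code of your own. Each camera call takes 0.05 s, during which the arm holds its last target.

## Task

Hang the red bin of copper leaf blanks by the lip on its back from the top row of louvres on the leaning bench rack, in the empty stretch beside the blue bin. Lower it on gently until the lip has caught before you let go: do not ram the rack, let the bin fall or spill the blanks, and leave the other things on the bench as they are.

Things in the scene. Friction and masses are not known exactly. Their poses are not given: they have to be found in the camera images.
- bin: Red open plastic parts bin, rigid, 0.2-0.4 kg: 130 long (x), 60 wide (y), 62 high (z). Origin: centre of its underside; z up, +x towards its back. Walls and floor 3 thick; the side walls are smooth and parallel, full height from x = -20 to the back, then slope down to 34 at the low front (-x). Two loose copper blanks lie in it.
- bin_lip (a point): Middle of the lower end of the lip's leg, at (74.5, 0, 49) of the bin. The lip, 56 wide, runs behind the top of the back wall (outer face x = 65): a flange (z 59 to 62) reaches back to x = 76 and turns down, its leg 3 thick (x 73 to 76), 10 long under the flange. The slot between wall and leg is 8 wide, open below.
- leaf0: Loose leaf-shaped copper blank, 48 x 40 x 4, lying in the red bin; origin at the middle of its underside.
- leaf1: The second loose copper blank, the same, also in the red bin.
- rack: Grey steel bench rack, fixed. Origin on the bench; z up, -x out of its front, y along its width. Posts and louvred sheet lean back 0.21 rad (12 degrees): the face rises along u = (0.208, 0, 0.978) of the rack, its plane passing through x = 0, z = 0. The sheet is 290 wide (y -145 to 145), 186 tall, with three rows of louvres 45 apart along u; above the top row it is plain for 46.
- bay (a point): On the sheet's front face in the middle of the free stretch of the top row (rack y = -40; free from y = -145 to 50), 180 along u from the bench. The sheet is bolted in the posts' slots at a height that differs each time and is not reported: the top row's upper edge is within 18 along u, up or down, of this point. Feel or look for it.
- louvre (a point): On the face at rack y = 0, 180 along u: a louvre of each row has its middle at this y. A louvre is a tongue 38 wide (y), 14 tall, 53 from one to the next along y, 2.5 thick; its inner face is 6.5 in front of the sheet, its free edge points up, its foot is closed onto the sheet. A bin hung on it droops nose down about 0.1 rad from square to the sheet.
- blue_bin (a point): On the face at rack y = 95, 180 along u: here a blue bin like the red one, screwed fast, hangs on the top row (y 65 to 125), reaching 150 out from the sheet, its rim just above the edge of the row wherever the sheet is bolted.
- firing_stand: Bystander: steel wire-mesh firing stand, 110 x 260 x 85 high, origin under its middle.
- torch: Bystander: black hand torch with a red cap, standing on its foot, 150 high, foot 72 across, nozzle reaching 85 along its x.
- hammer: Bystander: hammer 260 long lying along its x, 26 high, origin under its middle.
- tin: Bystander: green-banded tin, 72 across, 75 high, origin under its middle.

How it is judged:
By the outcome, as a careful person would: the job done as asked, in the order asked, and still so for the second after the job is handed in, with the robot touching nothing.
It also fails if it takes over 48 s, if anything falls off the work surface, if the arm or the gripper's body presses on something with over 40 N, if the wrist force passes 120 N, or if a joint passes its speed limit or range.

## Working session

There is one attempt and no reset: what is moved stays moved. The work goes in short steps, Python scripts to look and compute and a shell command to move; the robot and the scene stay as the last step left them, time stands still between calls to the robot, and variables do not carry over. Pictures are saved under pics/ and viewed, and the job is handed in when it is done.

```bash
ls; mkdir -p pics
cat > h.py <<'E'
import numpy as np, cv2
from workcell import get_obs, camera, calibration
def snap(n,f):
    im=camera(n); cv2.imwrite('pics/'+f,cv2.cvtColor(im,cv2.COLOR_RGB2BGR)); return im
def ray(n,px,cal=None):
    c=cal or calibration(n); R,_=cv2.Rodrigues(np.array(c['rvec'],float)); t=np.array(c['tvec'],float).ravel()
    p=cv2.undistortPoints(np.array([[px]],float),np.array(c['mtx'],float),None).ravel()
    d=R.T@np.array([p[0],p[1],1]); return -R.T@t, d/np.linalg.norm(d)
def onz(n,px,z,cal=None):
    o,d=ray(n,px,cal); return o+d*(z-o[2])/d[2]
def tri(n1,p1,n2,p2):
    o1,d1=ray(n1,p1);o2,d2=ray(n2,p2)
    A=np.stack([d1,-d2],1); s=np.linalg.lstsq(A,o2-o1,rcond=None)[0]
    a=o1+s[0]*d1;b=o2+s[1]*d2
    return (a+b)/2,np.linalg.norm(a-b)
def proj(n,P):
    c=calibration(n); return cv2.projectPoints(np.array(P,float).reshape(-1,3),np.array(c['rvec'],float),np.array(c['tvec'],float),np.array(c['mtx'],float),None)[0].reshape(-1,2)
E
python3 - <<'E'
from h import *
print(get_obs())
for n in('scene','side','wrist'):
    snap(n,n+'0.png'); print(n,calibration(n), ray(n,(280,210)))
E
```

```text
pics
{'clock': 0.0, 'joint_pos': array([ 1.1733429 ,  0.33287151, -0.06467565,  1.46093575,  0.02161627,
        1.34990382, -0.08850754]), 'joint_velocities': array([-0.00046879, -0.00076763,  0.00031867, -0.00052773,  0.00205561,
       -0.00057937,  0.00079177]), 'tau': array([-7.74733307e-04, -6.25448585e+01,  4.87814227e-02, -3.91611886e+01,
        1.61936291e-02,  9.77004063e-03,  3.87831199e-05]), 'position': array([ 0.22867454, -0.5812623 ,  0.23051877]), 'ee_rot': array([ 9.82487292e-01,  1.86328245e-01, -1.76444058e-04, -6.89089106e-04]), 'ft_force': array([-0.56672482,  0.0916167 ,  0.25544766]), 'torque': array([ 0.00777002,  0.08950158, -0.02438857]), 'grip_width': 1.0029355159396207}
scene {'mtx': array([[392.59023179,   0.        , 277.10731661],
       [  0.        , 392.59023179, 209.55538941],
       [  0.        ,   0.        ,   1.        ]]), 'rvec': array([ 2.05739165,  1.60617801, -0.52731947]), 'tvec': array([-0.08849516, -0.39603272,  1.46836623])} (array([ 1.16550361, -0.18517672,  0.96337097]), array([-0.56400003,  0.13738421, -0.81426626]))
side {'mtx': array([[545.29193972,   0.        , 284.08989094],
       [  0.        , 545.29193972, 202.00883642],
       [  0.        ,   0.        ,   1.        ]]), 'rvec': array([ 0.57381339, -2.58089589,  1.34125779]), 'tvec': array([0.51157434, 0.27323761, 1.31754114])} (array([0.10434873, 1.05468199, 0.97418633]), array([ 0.33003054, -0.7366678 , -0.59025452]))
wrist {'mtx': array([[328.67112596,   0.        , 279.75659544],
       [  0.        , 328.67112596, 205.80958409],
       [  0.        ,   0.        ,   1.        ]]), 'rvec': array([-2.39484841,  1.63133477,  0.23685591]), 'tvec': array([-0.62213794, -0.0367297 ,  0.37886605])} (array([ 0.29429488, -0.5536545 ,  0.37256059]), array([-0.27371179, -0.10618278, -0.95593257]))
```

View pics/scene0.png

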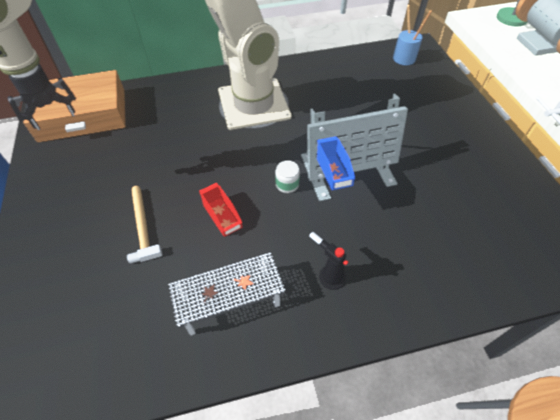

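View pics/side0.png

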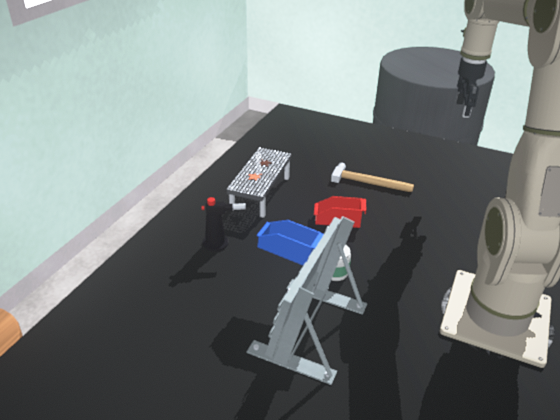

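View pics/wrist0.png

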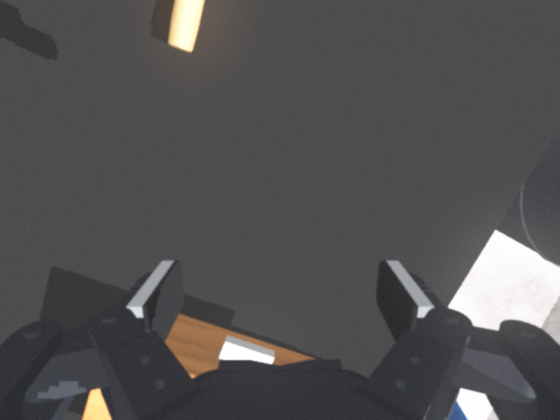

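The scene view shows the red bin near (220,208), the rack at about (355,145) with the blue bin on its right half, the tin at (288,177) and the torch at (335,262). The next step is measuring enlarged crops.

Run:
```python
import cv2
s=cv2.imread('pics/scene0.png'); d=cv2.imread('pics/side0.png')
cv2.imwrite('pics/c1.png',cv2.resize(s[95:245,190:420],None,fx=3.4,fy=3.4,interpolation=cv2.INTER_CUBIC))
cv2.imwrite('pics/c2.png',cv2.resize(d[185:385,240:400],None,fx=3,fy=3,interpolation=cv2.INTER_CUBIC))
```

```text
(no output)
```

View pics/c1.png

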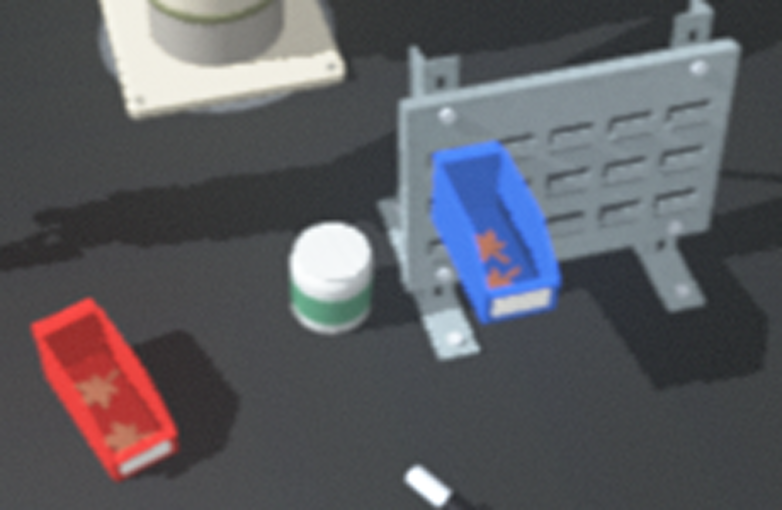

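View pics/c2.png

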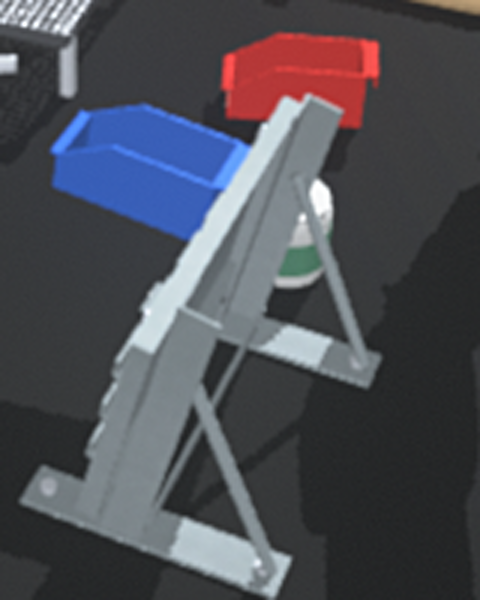

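Run:
```python
from h import *
from scipy.spatial.transform import Rotation as Ro
f=lambda c:(190+c[0]/3.4,95+c[1]/3.4)
bl,br,fl,fr=[onz('scene',f(c),z) for c,z in (((35,325),.062),((95,302),.062),((118,470),.0),((175,435),.034))]
print(bl,br,fl,fr)
print('sheet top', onz('scene',f((403,100)),.221),onz('scene',f((737,42)),.221))
print('feet', onz('scene',f((458,340)),.01),onz('scene',f((683,290)),.01))
o=get_obs(); print(Ro.from_quat(o['ee_rot']).as_matrix())
print('tin',onz('scene',f((330,240)),.075),'torch',onz('scene',(340,253),.15))
```

```text
[ 0.41573936 -0.24248221  0.062     ] [ 0.40320943 -0.18831917  0.062     ] [ 0.53886603 -0.19796263  0.        ] [ 0.53857244 -0.14555979  0.034     ]
sheet top [0.39057727 0.08630809 0.221     ] [0.39290366 0.37610139 0.221     ]
feet [0.48423429 0.12201587 0.01      ] [0.47997594 0.34095325 0.01      ]
[[ 9.30588845e-01  3.66065879e-01 -4.15929083e-04]
 [ 3.66066115e-01 -9.30588270e-01  1.03471112e-03]
 [-8.28629065e-06 -1.11514817e-03 -9.99999378e-01]]
tin [0.39555714 0.02550624 0.075     ] torch [0.75763783 0.05872783 0.15      ]
```

```bash
python3 -m handwheel '[{"jaw":85,"delta_pos":[0.04,-0.03,0],"turn":0},{"jaw":85,"delta_pos":[0.07,-0.055,0],"turn":0},{"jaw":85,"delta_pos":[0.10,-0.08,0],"turn":0},{"jaw":85,"delta_pos":[0.135,-0.10,0],"turn":0},{"jaw":85,"delta_pos":[0.17,-0.125,0],"turn":0},{"jaw":85,"delta_pos":[0.20,-0.15,0],"turn":0},{"jaw":85,"delta_pos":[0.235,-0.175,0],"turn":0},{"jaw":85,"delta_pos":[0.27,-0.20,0],"turn":0},{"jaw":85,"delta_pos":[0.30,-0.225,0],"turn":0},{"jaw":85,"delta_pos":[0.335,-0.25,0],"turn":0}]'
python3 -m handwheel '[{"jaw":85,"delta_pos":[0.02,-0.015,0],"turn":0},{"jaw":85,"delta_pos":[0.035,-0.025,0],"turn":0},{"jaw":85,"delta_pos":[0.035,-0.025,0],"turn":0},{"jaw":85,"delta_pos":[0.035,-0.025,0],"turn":0}]'
python3 - <<'E'
from h import *
c=calibration('wrist');snap('wrist','w1.png')
import pickle;pickle.dump(c,open('w1.pkl','wb'))
E
```

```text
clock: 0.98
position: [0.4484, -0.2259, 0.2314]
ee_rot: [0.983, 0.186, -0.0, 0.0]
ft_force: [0.5, -0.1, -0.3]
grip_width: 0.998
clock: 1.32
position: [0.4717, -0.1911, 0.2311]
ee_rot: [0.982, 0.187, -0.0, -0.0]
ft_force: [0.5, -0.3, -0.1]
grip_width: 0.997
```

View pics/w1.png

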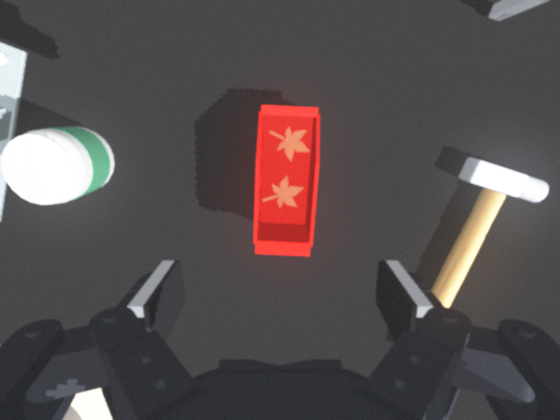

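Run:
```python
from h import *
import pickle
im=cv2.imread('pics/w1.png');c=pickle.load(open('w1.pkl','rb'))
hsv=cv2.cvtColor(im,cv2.COLOR_BGR2HSV)
m=((hsv[...,0]<6)|(hsv[...,0]>174))&(hsv[...,1]>150)&(hsv[...,2]>150)
m=m.astype(np.uint8)
crop=cv2.resize(im[90:270,230:345],None,fx=3.3,fy=3.3,interpolation=cv2.INTER_CUBIC);cv2.imwrite('pics/c3.png',crop)
for y in (108,110,114,150,180,190,200,210,220,230,238,244,248,250,252,254,256):
    x=np.where(m[y,240:340])[0]+240; print(y,x.min() if len(x) else None,x.max() if len(x) else None)
```

```text
108 261 318
110 260 318
114 259 319
150 256 319
180 255 317
190 254 317
200 254 316
210 254 315
220 253 314
230 253 313
238 253 313
244 255 312
248 255 310
250 255 310
252 255 309
254 261 309
256 304 308
```

View pics/c3.png

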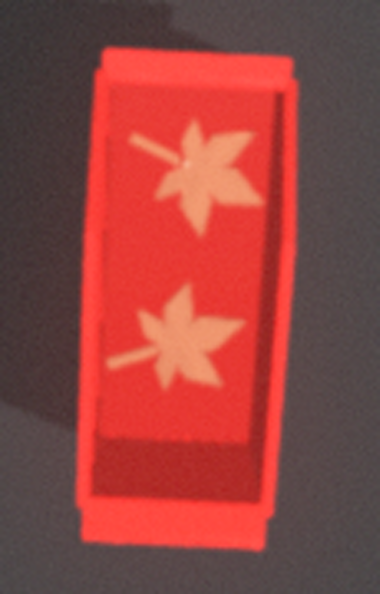

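Run:
```python
from h import *
import pickle
c=pickle.load(open('w1.pkl','rb'))
P=lambda p:onz('wrist',p,.062,c)[:2]
a,b=P((254.8,254)),P((310.6,256.7)); print('flange',a,b,np.linalg.norm(a-b))
l1,l2,r1,r2=P((253.7,195)),P((252.5,240)),P((317.2,195)),P((313.2,240))
for p,q in((l1,l2),(r1,r2)): d=p-q; print('dir',np.degrees(np.arctan2(d[1],d[0])), p,q)
d=(b-a); print('lip dir',np.degrees(np.arctan2(d[1],d[0])))
print('width',np.linalg.norm(l2-r2),np.linalg.norm(l1-r1))
```

```text
flange [ 0.39459296 -0.19138731] [ 0.41297235 -0.24602618] 0.057647279567193115
dir 18.819404020743733 [ 0.4530464  -0.16855895] [ 0.4082744  -0.18381751]
dir 18.484673353266277 [ 0.4758689  -0.22621279] [ 0.43100672 -0.24121012]
lip dir -71.40811396559717
width 0.06173062878588737 0.06200670290617726
```

```bash
python3 -m handwheel '[{"jaw":85,"delta_pos":[0.003,0.004,0.03],"turn":0.0164},{"jaw":85,"delta_pos":[0.003,0.004,0.06],"turn":0.0164},{"jaw":85,"delta_pos":[0.003,0.004,0.09],"turn":0.0164},{"jaw":85,"delta_pos":[0.003,0.004,0.12],"turn":0.0164},{"jaw":85,"delta_pos":[0.003,0.004,0.145],"turn":0.0164},{"jaw":85,"delta_pos":[0.003,0.004,0.165],"turn":0.0164},{"jaw":85,"delta_pos":[0.003,0.004,0.185],"turn":0.0164},{"jaw":85,"delta_pos":[0.003,0.004,0.20],"turn":0.0164},{"jaw":85,"delta_pos":[0.003,0.004,0.209],"turn":0.0164},{"jaw":85,"delta_pos":[0.003,0.004,0.209],"turn":0.0164}]'
python3 - <<'E'
from h import *
snap('wrist','w2.png')
E
```

```text
clock: 2.2
position: [0.474, -0.1952, 0.0205]
ee_rot: [0.987, 0.16, -0.001, -0.001]
ft_force: [-0.3, -0.1, 0.6]
grip_width: 0.995
```

View pics/w2.png

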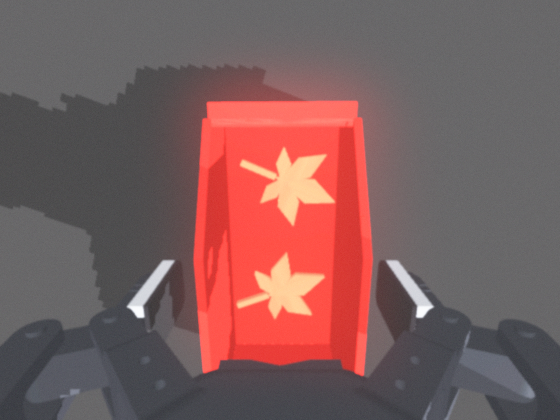

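```bash
python3 -m handwheel '[{"jaw":50,"delta_pos":[0,0,0],"turn":0},{"jaw":50,"delta_pos":[0,0,0],"turn":0},{"jaw":50,"delta_pos":[0,0,0],"turn":0},{"jaw":50,"delta_pos":[0,0,0],"turn":0},{"jaw":50,"delta_pos":[0,0,0],"turn":0},{"jaw":50,"delta_pos":[0,0,0],"turn":0}]' 30
python3 - <<'E'
from h import *
snap('wrist','w3.png')
o=get_obs();print(o['grip_width'],o['position'])
E
```

```text
clock: 2.75
position: [0.4765, -0.195, 0.0236]
ee_rot: [0.987, 0.161, 0.001, 0.001]
ft_force: [-1.7, 0.1, 7.7]
grip_width: 0.7
0.6974669254088477 [ 0.4764673  -0.19500153  0.02356294]
```

View pics/w3.png

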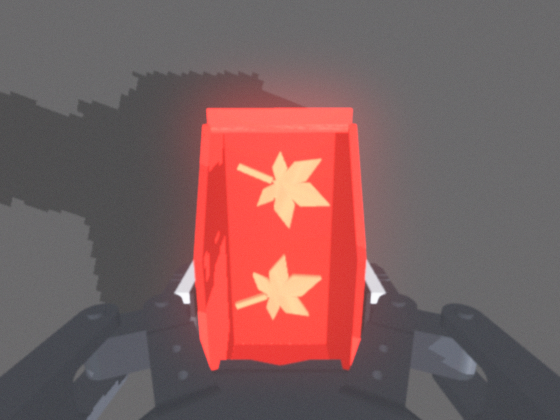

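```bash
python3 -m handwheel '[{"jaw":50,"delta_pos":[0,0,-0.005],"turn":0},{"jaw":50,"delta_pos":[0,0,-0.015],"turn":0},{"jaw":50,"delta_pos":[0,0,-0.03],"turn":0},{"jaw":50,"delta_pos":[0,0,-0.055],"turn":0},{"jaw":50,"delta_pos":[0,0,-0.08],"turn":0},{"jaw":50,"delta_pos":[0,0,-0.11],"turn":0},{"jaw":50,"delta_pos":[0,0,-0.14],"turn":0},{"jaw":50,"delta_pos":[0,0,-0.17],"turn":0},{"jaw":50,"delta_pos":[0,0,-0.19],"turn":0},{"jaw":50,"delta_pos":[0,0,-0.20],"turn":0}]'
python3 - <<'E'
from h import *
snap('wrist','w4.png');o=get_obs();print(o['joint_pos'])
E
```

```text
clock: 3.63
position: [0.4766, -0.1944, 0.226]
ee_rot: [0.987, 0.161, 0.002, 0.001]
ft_force: [1.0, -0.1, -3.5]
grip_width: 0.698
[ 0.68917179  0.1155222  -0.41852963  1.74087511  0.04968192  1.29047193
 -0.98761019]
```

View pics/w4.png

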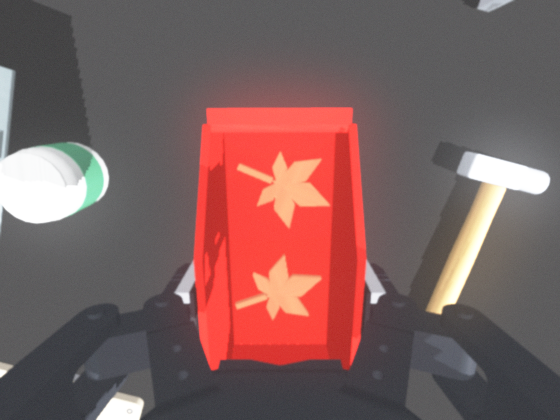

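```bash
python3 -m handwheel '[{"jaw":50,"delta_pos":[0.005,-0.01,-0.02],"turn":-0.02},{"jaw":50,"delta_pos":[0.015,-0.03,-0.045],"turn":-0.05},{"jaw":50,"delta_pos":[0.025,-0.06,-0.065],"turn":-0.09},{"jaw":50,"delta_pos":[0.04,-0.095,-0.08],"turn":-0.125},{"jaw":50,"delta_pos":[0.055,-0.13,-0.095],"turn":-0.16},{"jaw":50,"delta_pos":[0.07,-0.165,-0.105],"turn":-0.195},{"jaw":50,"delta_pos":[0.085,-0.20,-0.115],"turn":-0.23},{"jaw":50,"delta_pos":[0.1,-0.235,-0.115],"turn":-0.265},{"jaw":50,"delta_pos":[0.115,-0.27,-0.115],"turn":-0.30},{"jaw":50,"delta_pos":[0.125,-0.30,-0.115],"turn":-0.335}]'
python3 - <<'E'
from h import *
o=get_obs();print(o['joint_pos'],o['position'],o['ee_rot'])
E
```

```text
clock: 4.52
position: [0.4983, 0.1325, 0.3362]
ee_rot: [0.77, 0.638, -0.0, -0.001]
ft_force: [0.4, -0.9, -3.9]
grip_width: 0.698
[ 0.35119344  0.11104451 -0.75354221  1.5365649   0.07512612  1.52506138
 -0.59091146] [0.49828281 0.13253478 0.33622597] [ 7.70395008e-01  6.37566532e-01 -3.75236690e-04 -5.56042620e-04]
```

```bash
python3 -m handwheel '[{"jaw":50,"delta_pos":[0.025,-0.005,0],"turn":0},{"jaw":50,"delta_pos":[0.05,-0.01,0],"turn":0},{"jaw":50,"delta_pos":[0.067,-0.012,0],"turn":0},{"jaw":50,"delta_pos":[0.067,-0.012,0],"turn":0}]'
python3 - <<'E'
from h import *
import pickle
c=calibration('wrist');snap('wrist','w5.png');pickle.dump(c,open('w5.pkl','wb'))
snap('side','side5.png');snap('scene','scene5.png')
E
```

```text
clock: 4.85
position: [0.4986, 0.202, 0.3358]
ee_rot: [0.771, 0.637, -0.001, -0.001]
ft_force: [-0.2, -0.1, -4.0]
grip_width: 0.695
```

View pics/w5.png

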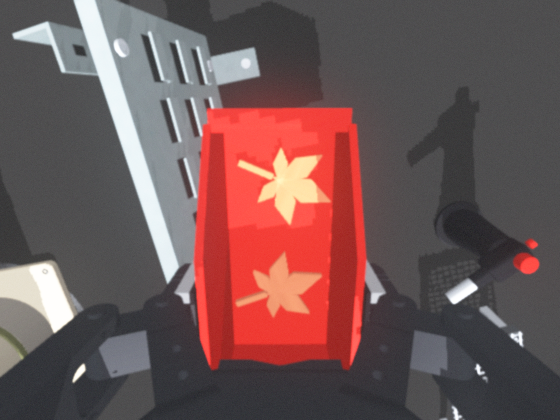

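View pics/side5.png

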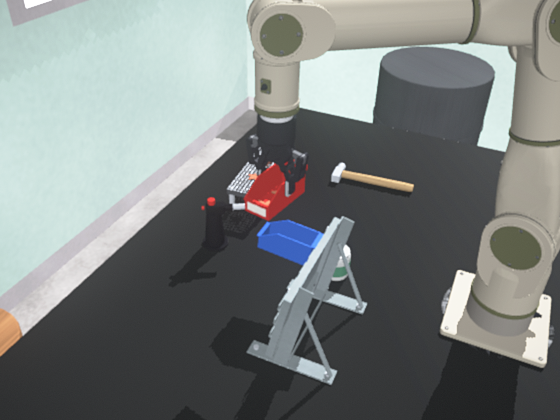

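Run:
```python
import cv2
s=cv2.imread('pics/w5.png'); 
cv2.imwrite('pics/c5.png',cv2.resize(s[0:150,60:270],None,fx=3.8,fy=3.8,interpolation=cv2.INTER_CUBIC))
cv2.imwrite('pics/c6.png',cv2.resize(s[110:290,110:220],None,fx=3.3,fy=3.3,interpolation=cv2.INTER_CUBIC))
s=cv2.imread('pics/scene5.png'); 
cv2.imwrite('pics/c7.png',cv2.resize(s[85:200,300:420],None,fx=5,fy=5,interpolation=cv2.INTER_CUBIC))
```

```text
(no output)
```

View pics/c5.png

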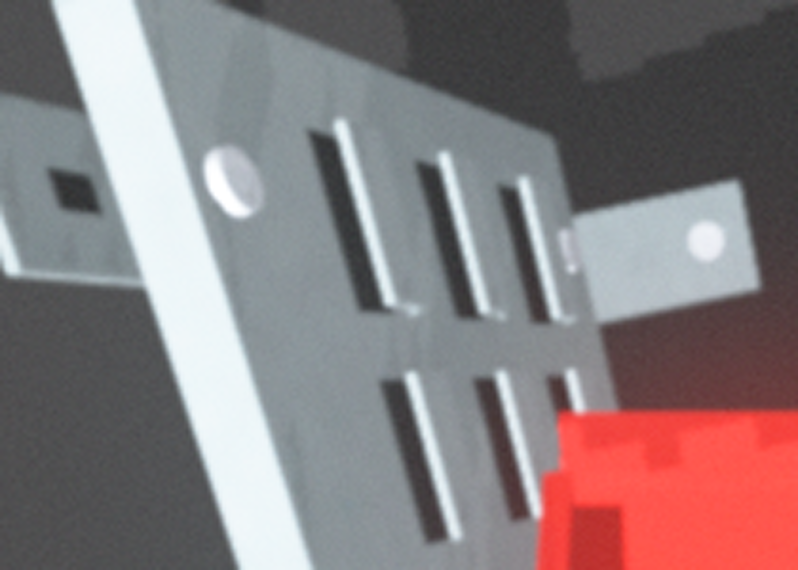

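View pics/c6.png

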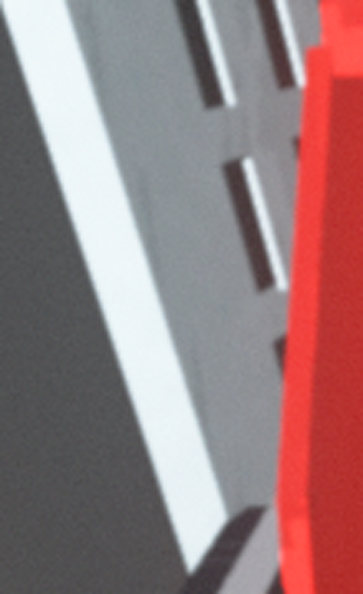

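View pics/c7.png

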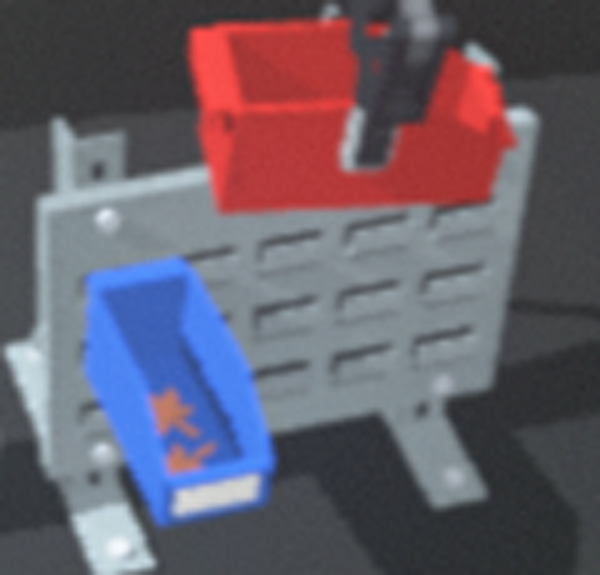

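```bash
cat > fit.py <<'E'
from h import *
import pickle
from scipy.optimize import least_squares
c=pickle.load(open('w5.pkl','rb'))
f=lambda x,y:(60+x/3.8,y/3.8); g=lambda x,y:(110+x/3.3,110+y/3.3)
W=[(f(341,122),-125,0,7.75),(f(392,303),-87,0,7.75),(f(444,156),-125,-45,7.75),(f(488,312),-87,-45,7.75),(f(525,180),-125,-90,7.75),(f(557,318),-87,-90,7.75),
(f(412,374),-72,0,7.75),(f(457,540),-34,0,7.75),(f(502,374),-72,-45,7.75),(f(540,516),-34,-45,7.75),(g(248,158),-19,0,7.75),(g(282,290),19,0,7.75),(f(553,138),-145,-140,0)]
S=[((407,107.4),-145,46,0),((398,162.6),-145,-140,0)]
a=.21
def pts(L,p):
    x0,y0,th,U=p; out=[]
    for _,y,du,n in L:
        u=(U+du)/1e3;n=n/1e3;y=y/1e3
        r=np.array([np.sin(a)*u-np.cos(a)*n, y]); z=np.cos(a)*u+np.sin(a)*n
        out.append([x0+np.cos(th)*r[0]-np.sin(th)*r[1], y0+np.sin(th)*r[0]+np.cos(th)*r[1], z])
    return np.array(out)
def pr(c,P): return cv2.projectPoints(P.reshape(-1,3),np.array(c['rvec'],float),np.array(c['tvec'],float),np.array(c['mtx'],float),None)[0].reshape(-1,2)
sc=calibration('scene')
def res(p,ws=1):
    r=(pr(c,pts(W,p))-np.array([w[0] for w in W])).ravel()
    if ws: r=np.r_[r,ws*(pr(sc,pts(S,p))-np.array([w[0] for w in S])).ravel()]
    return r
for ws in (0,1):
    s=least_squares(lambda p:res(p,ws),[.437,.231,np.pi,180]); print(ws,s.x,np.degrees(s.x[2])-180,np.abs(s.fun).mean()); 
print(res(s.x).reshape(-1,2).round(1).tolist())
np.save('rack.npy',s.x)
for y,n in((-40,0),(-40,7.75)): print('edge',y,n,pts([(0,y,0,n)],s.x))
E
python3 fit.py
```

```text
0 [  0.4473156    0.22994487   3.14717783 179.77538178] 0.320007173529433 0.26754246683045196
1 [  0.44772537   0.2298931    3.14796959 180.55713931] 0.36537132875696443 0.2972178628093763
[[0.1, -0.1], [0.1, 0.6], [0.2, -0.6], [-0.6, 0.1], [-0.4, -0.5], [0.2, 0.0], [-0.1, -0.0], [0.1, -0.1], [-0.2, -0.4], [-0.3, 0.4], [-0.2, 0.5], [0.5, 0.0], [0.4, 0.0], [0.3, 1.4], [-0.3, -0.3]]
edge -40 0 [[0.40983213 0.26965227 0.17659046]]
edge -40 7.75 [[0.41741172 0.2697006  0.17820603]]
```

```bash
python3 -m handwheel '[{"jaw":50,"delta_pos":[0,-0.005,0],"turn":0.02},{"jaw":50,"delta_pos":[0.002,-0.015,0],"turn":0.055},{"jaw":50,"delta_pos":[0.005,-0.03,0],"turn":0.095},{"jaw":50,"delta_pos":[0.008,-0.045,0.005],"turn":0.134},{"jaw":50,"delta_pos":[0.010,-0.06,0.01],"turn":0.173},{"jaw":50,"delta_pos":[0.012,-0.075,0.015],"turn":0.212},{"jaw":50,"delta_pos":[0.015,-0.09,0.02],"turn":0.25},{"jaw":50,"delta_pos":[0.017,-0.105,0.025],"turn":0.289},{"jaw":50,"delta_pos":[0.019,-0.12,0.03],"turn":0.328},{"jaw":50,"delta_pos":[0.02,-0.13,0.035],"turn":0.366}]'
python3 - <<'E'
from h import *
from scipy.spatial.transform import Rotation as Ro
o=get_obs();print(o['joint_pos'],o['position']);R=Ro.from_quat(o['ee_rot']).as_matrix();print(np.degrees(np.arctan2(R[1,0],R[0,0])))
E
```

```text
clock: 5.83
position: [0.3756, 0.242, 0.3018]
ee_rot: [0.994, 0.109, -0.0, 0.0]
ft_force: [-0.6, 0.7, -1.4]
grip_width: 0.698
[ 0.20391806 -0.07684146 -0.81682071  1.7503553  -0.05571192  1.44448619
 -1.95656229] [0.3755689  0.24202846 0.30175191]
12.525673287589125
```

```bash
python3 -m handwheel '[{"jaw":50,"delta_pos":[-0.007,-0.006,0.003],"turn":0.034},{"jaw":50,"delta_pos":[-0.013,-0.011,0.006],"turn":0.0676},{"jaw":50,"delta_pos":[-0.013,-0.011,0.006],"turn":0.0676},{"jaw":50,"delta_pos":[-0.013,-0.011,0.006],"turn":0.0676}]' 20
python3 - <<'E'
from h import *
from scipy.spatial.transform import Rotation as Ro
snap('side','side6.png');snap('wrist','w6.png')
o=get_obs();print(o['joint_pos'],o['position']);R=Ro.from_quat(o['ee_rot']).as_matrix();print(R)
E
```

```text
clock: 6.17
position: [0.3617, 0.2494, 0.2962]
ee_rot: [1.0, 0.008, 0.0, 0.0]
ft_force: [-0.1, -0.0, -3.8]
grip_width: 0.696
[ 0.206513   -0.09858533 -0.83675431  1.77419735 -0.07349045  1.43380253
 -2.17330994] [0.36211333 0.24954755 0.29635884]
[[ 9.99883515e-01  1.52600740e-02  2.95835111e-04]
 [ 1.52601362e-02 -9.99883535e-01 -2.09012817e-04]
 [ 2.92611106e-04  2.13502954e-04 -9.99999934e-01]]
```

View pics/side6.png

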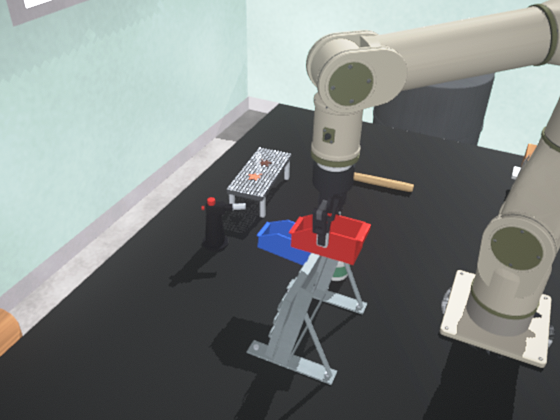

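View pics/w6.png

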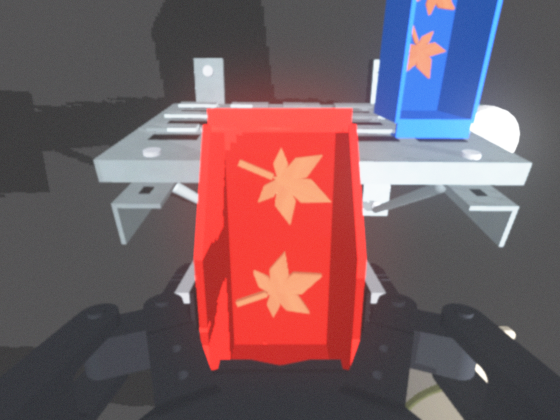

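```bash
python3 -m handwheel '[{"jaw":50,"delta_pos":[0,0,0.012],"turn":0},{"jaw":50,"delta_pos":[0,0,0.025],"turn":0},{"jaw":50,"delta_pos":[0,0,0.036],"turn":0},{"jaw":50,"delta_pos":[0,0,0.043],"turn":0},{"jaw":50,"delta_pos":[0,0,0.046],"turn":0},{"jaw":50,"delta_pos":[0,0,0.046],"turn":0}]'
python3 -m handwheel '[{"jaw":50,"delta_pos":[0,0,0.001],"turn":0},{"jaw":50,"delta_pos":[0,0,0.002],"turn":0},{"jaw":50,"delta_pos":[0,0,0.003],"turn":0},{"jaw":50,"delta_pos":[0,0,0.004],"turn":0}]'
python3 -m handwheel '[{"jaw":50,"delta_pos":[0,0,0.001],"turn":0},{"jaw":50,"delta_pos":[0,0,0.002],"turn":0},{"jaw":50,"delta_pos":[0,0,0.003],"turn":0}]'
```

```text
clock: 6.77
position: [0.3613, 0.2502, 0.2498]
ee_rot: [1.0, 0.007, -0.0, 0.0]
ft_force: [0.2, 1.0, -2.5]
grip_width: 0.697
clock: 7.1
position: [0.3615, 0.2505, 0.2465]
ee_rot: [1.0, 0.007, 0.0, -0.0]
ft_force: [0.7, 1.2, -4.2]
grip_width: 0.696
clock: 7.35
position: [0.3613, 0.2508, 0.2451]
ee_rot: [1.0, 0.007, 0.0, 0.0]
ft_force: [-11.9, -4.7, 22.4]
grip_width: 0.697
```

Run:
```python
from h import *
snap('wrist','w7.png');im=snap('side','side7.png')
cv2.imwrite('pics/c8.png',cv2.resize(cv2.cvtColor(im[190:300,240:400],cv2.COLOR_RGB2BGR),None,fx=4,fy=4,interpolation=cv2.INTER_CUBIC))
o=get_obs();print(o['position'],o['ft_force'],o['torque'])
```

```text
[0.36129759 0.25086636 0.2450829 ] [-9.88501079 -3.99758275 16.20369061] [-1.03509525  1.6017104  -0.15606341]
```

View pics/w7.png

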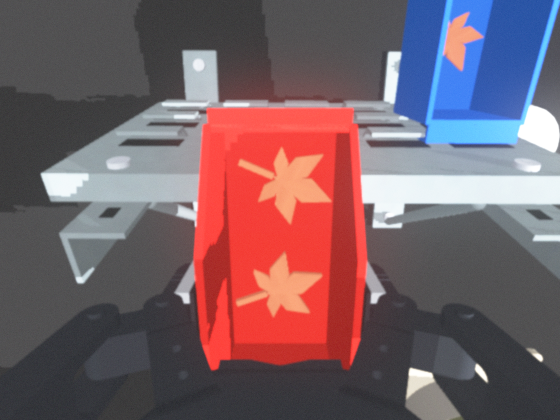

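View pics/c8.png

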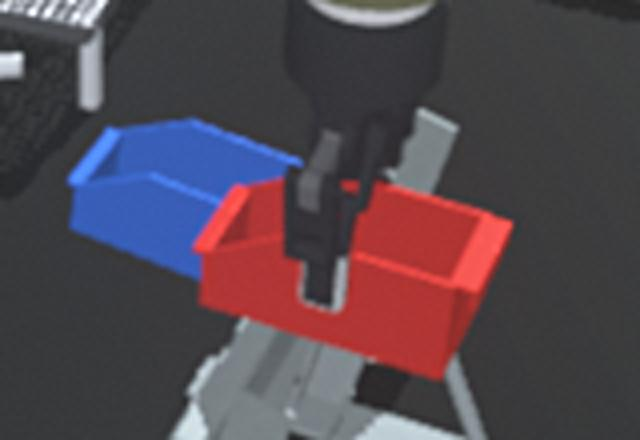

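```bash
python3 -m handwheel '[{"jaw":50,"delta_pos":[0,0,-0.006],"turn":0},{"jaw":50,"delta_pos":[-0.01,0,-0.006],"turn":0},{"jaw":50,"delta_pos":[-0.018,0,-0.006],"turn":0},{"jaw":50,"delta_pos":[-0.018,0,-0.003],"turn":0},{"jaw":50,"delta_pos":[-0.018,0,-0.001],"turn":0}]' 20
python3 -m handwheel '[{"jaw":50,"delta_pos":[0,0,0.0005],"turn":0},{"jaw":50,"delta_pos":[0,0,0.001],"turn":0},{"jaw":50,"delta_pos":[0,0,0.001],"turn":0}]'
python3 -m handwheel '[{"jaw":50,"delta_pos":[0,0,0.0005],"turn":0},{"jaw":50,"delta_pos":[0,0,0.001],"turn":0},{"jaw":50,"delta_pos":[0,0,0.001],"turn":0}]'
```

```text
clock: 7.87
position: [0.3431, 0.2503, 0.2443]
ee_rot: [1.0, 0.007, 0.0, 0.0]
ft_force: [-7.8, -1.6, 9.9]
grip_width: 0.695
clock: 8.12
position: [0.3433, 0.2505, 0.244]
ee_rot: [1.0, 0.007, -0.0, 0.0]
ft_force: [-8.9, -2.9, 10.5]
grip_width: 0.698
clock: 8.37
position: [0.3434, 0.2508, 0.243]
ee_rot: [1.0, 0.007, 0.0, -0.0]
ft_force: [-8.3, -1.1, 10.5]
grip_width: 0.699
```

```bash
python3 -m handwheel '[{"jaw":50,"delta_pos":[0,0,0.001],"turn":0},{"jaw":50,"delta_pos":[0,0,0.002],"turn":0},{"jaw":50,"delta_pos":[0,0,0.003],"turn":0},{"jaw":50,"delta_pos":[0,0,0.003],"turn":0}]'
python3 - <<'E'
from h import *
snap('wrist','w8.png');im=snap('side','side8.png')
cv2.imwrite('pics/c8.png',cv2.resize(cv2.cvtColor(im[190:300,240:400],cv2.COLOR_RGB2BGR),None,fx=4,fy=4,interpolation=cv2.INTER_CUBIC))
E
```

```text
clock: 8.7
position: [0.343, 0.2509, 0.2399]
ee_rot: [1.0, 0.007, -0.0, -0.0]
ft_force: [-9.3, -0.9, 10.3]
grip_width: 0.7
```

View pics/w8.png

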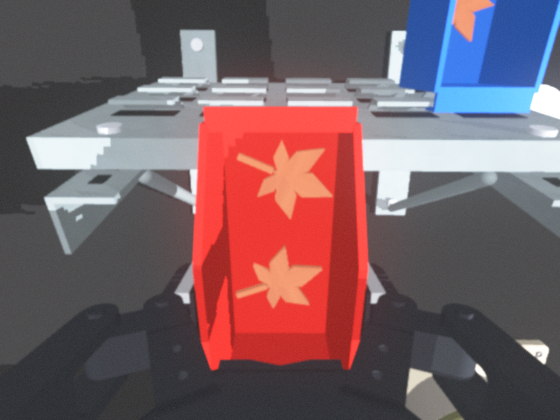

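View pics/c8.png

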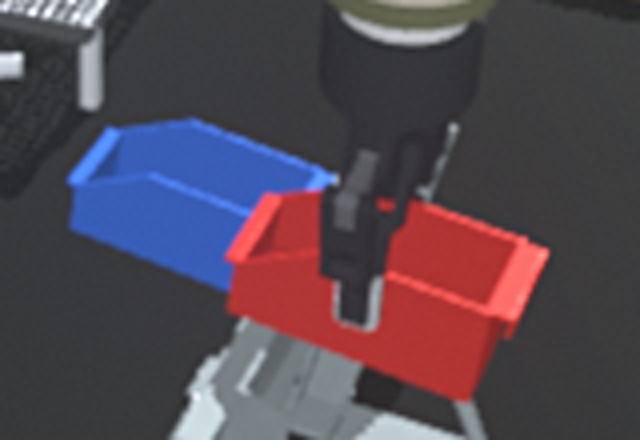

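```bash
python3 -m handwheel '[{"jaw":50,"delta_pos":[0,0,0.001],"turn":0},{"jaw":50,"delta_pos":[0,0,0.002],"turn":0},{"jaw":50,"delta_pos":[0,0,0.003],"turn":0},{"jaw":50,"delta_pos":[0,0,0.004],"turn":0},{"jaw":50,"delta_pos":[0,0,0.005],"turn":0},{"jaw":50,"delta_pos":[0,0,0.006],"turn":0},{"jaw":50,"delta_pos":[0,0,0.006],"turn":0}]'
python3 -m handwheel '[{"jaw":50,"delta_pos":[0,0,-0.005],"turn":0},{"jaw":50,"delta_pos":[0,0,-0.015],"turn":0},{"jaw":50,"delta_pos":[0,0,-0.025],"turn":0},{"jaw":50,"delta_pos":[0,0,-0.035],"turn":0},{"jaw":50,"delta_pos":[0,0,-0.04],"turn":0},{"jaw":50,"delta_pos":[0,0,-0.04],"turn":0}]' 30
python3 - <<'E'
from h import *
import pickle
pickle.dump(calibration('wrist'),open('w9.pkl','wb'))
snap('wrist','w9.png');im=snap('side','side9.png')
cv2.imwrite('pics/c9.png',cv2.resize(cv2.cvtColor(im[170:280,240:400],cv2.COLOR_RGB2BGR),None,fx=4,fy=4,interpolation=cv2.INTER_CUBIC))
E
```

```text
clock: 9.38
position: [0.3424, 0.2511, 0.2339]
ee_rot: [1.0, 0.007, -0.001, 0.0]
ft_force: [-13.2, -0.6, 12.8]
grip_width: 0.699
clock: 9.88
position: [0.344, 0.2505, 0.2748]
ee_rot: [1.0, 0.007, 0.001, -0.0]
ft_force: [0.2, -0.1, -2.3]
grip_width: 0.7
```

View pics/w9.png

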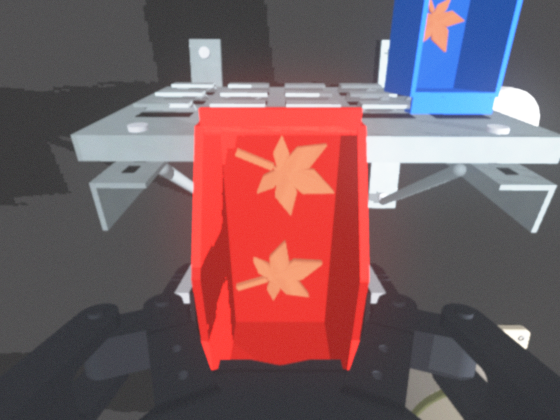

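View pics/c9.png

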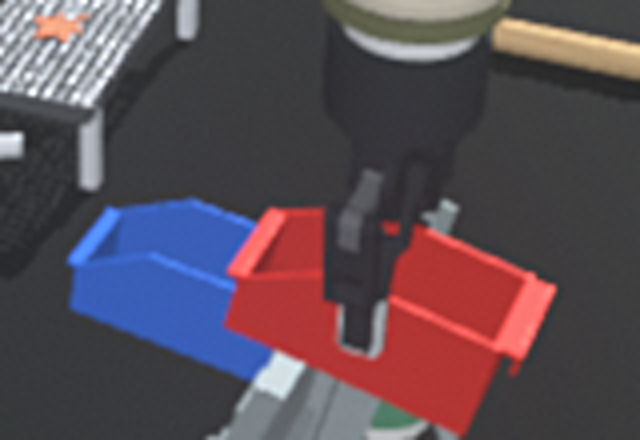

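Run:
```python
from h import *
f=lambda x,y:(240+x/4,170+y/4)
def pl(p,y):
    o,d=ray('side',p); return (o+d*(y-o[1])/d[1])
T=np.array([.344,.2505,.2748]); Y=.2505+.030
P={k:pl(f(*v),Y) for k,v in dict(fb=(225,327),bb=(465,433),bt=(498,350)).items()}
for k,v in P.items(): print(k,(v-T).round(4))
d=P['fb']-P['bb'];print('tilt bottom',np.arctan2(d[2],d[0]),np.linalg.norm(d))
d=P['bt']-P['bb'];print('tilt back',np.arctan2(d[0],d[2]),np.linalg.norm(d))
# other lip end: flange back corner near side (bin y=-28,x=76,z=62)
print('flange', (pl(f(553,287),.2505+.028)-T).round(4))
# predicted
for b in (.17,.19,.21):
    def w(x,z):
        # bin (x,z)-> rel TCP; pivot at bin (0,45), TCP at bin (0,23.6)
        X=-x; Z=z-45; return (X*np.cos(b)+Z*-np.sin(b)*1, X*np.sin(b)+Z*np.cos(b)+45-23.6)
    print(b,[np.round(w(*q),1) for q in((-65,0),(65,0),(65,62),(76,62),(74.5,49))])
```

```text
fb [ 0.0697  0.03   -0.0124]
bb [-0.0583  0.03   -0.0323]
bt [-0.0687  0.03    0.0251]
tilt bottom 0.1538557296220532 0.1295240960017518
tilt back -0.17987589863784006 0.05825993375701669
flange [-0.0893  0.028   0.0693]
0.17 [array([ 71.7, -12. ]), array([-56.4, -33.9]), array([-66.9,  27.2]), array([-77.8,  25.3]), array([-74.1,  12.7])]
0.19 [array([ 72.3, -10.5]), array([-55.3, -35.1]), array([-67. ,  25.8]), array([-77.8,  23.7]), array([-73.9,  11.3])]
0.21 [array([73. , -9.1]), array([-54.2, -36.2]), array([-67.1,  24.5]), array([-77.9,  22.2]), array([-73.7,   9.8])]
```

```bash
python3 -m handwheel '[{"jaw":50,"delta_pos":[0,0,0.012],"turn":0},{"jaw":50,"delta_pos":[0,0,0.025],"turn":0},{"jaw":50,"delta_pos":[0,0,0.034],"turn":0},{"jaw":50,"delta_pos":[0,0,0.038],"turn":0},{"jaw":50,"delta_pos":[0,0,0.040],"turn":0},{"jaw":50,"delta_pos":[0,0,0.0415],"turn":0},{"jaw":50,"delta_pos":[0,0,0.043],"turn":0},{"jaw":50,"delta_pos":[0,0,0.043],"turn":0}]' 20
python3 -m handwheel '[{"jaw":50,"delta_pos":[0,0,-0.005],"turn":0},{"jaw":50,"delta_pos":[0,0,-0.015],"turn":0},{"jaw":50,"delta_pos":[0,0,-0.025],"turn":0},{"jaw":50,"delta_pos":[0,0,-0.04],"turn":0},{"jaw":50,"delta_pos":[0,0,-0.055],"turn":0},{"jaw":50,"delta_pos":[0,0,-0.065],"turn":0},{"jaw":50,"delta_pos":[0,0,-0.070],"turn":0},{"jaw":50,"delta_pos":[0,0,-0.070],"turn":0}]' 30
python3 - <<'E'
from h import *
im=snap('side','side10.png')
cv2.imwrite('pics/c10.png',cv2.resize(cv2.cvtColor(im[150:260,240:400],cv2.COLOR_RGB2BGR),None,fx=5,fy=5,interpolation=cv2.INTER_CUBIC))
im=snap('scene','scene10.png')
cv2.imwrite('pics/c11.png',cv2.resize(cv2.cvtColor(im[20:160,280:420],cv2.COLOR_RGB2BGR),None,fx=4,fy=4,interpolation=cv2.INTER_CUBIC))
E
```

```text
clock: 10.65
position: [0.3419, 0.25, 0.2314]
ee_rot: [1.0, 0.007, -0.001, 0.001]
ft_force: [-17.1, -7.3, 16.6]
grip_width: 0.7
clock: 11.32
position: [0.3439, 0.2505, 0.3014]
ee_rot: [1.0, 0.007, 0.001, -0.0]
ft_force: [-0.1, -0.5, -3.5]
grip_width: 0.699
```

View pics/c10.png

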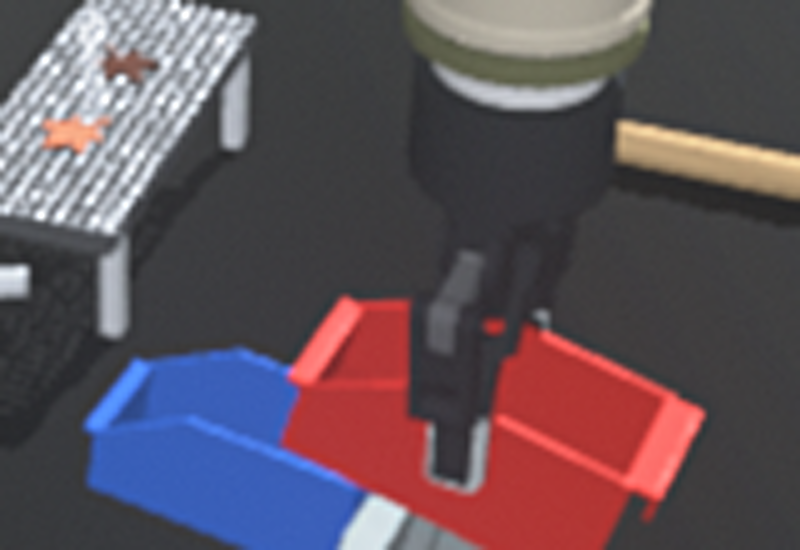

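View pics/c11.png

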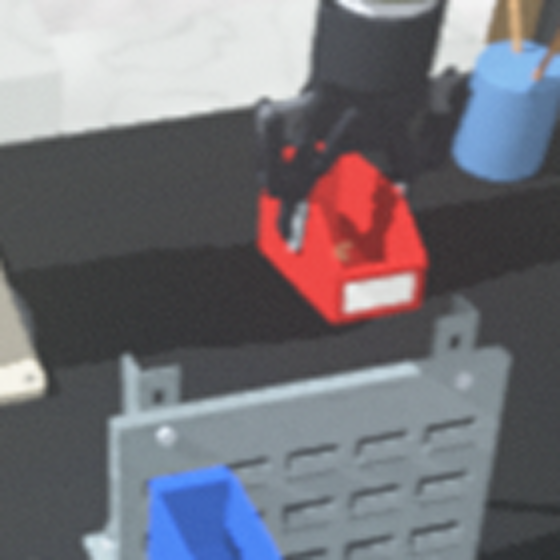

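Run:
```python
import cv2
im=cv2.imread('pics/side10.png')
cv2.imwrite('pics/c12.png',cv2.resize(im[200:290,285:395],None,fx=6.5,fy=6.5,interpolation=cv2.INTER_CUBIC))
```

```text
(no output)
```

View pics/c12.png

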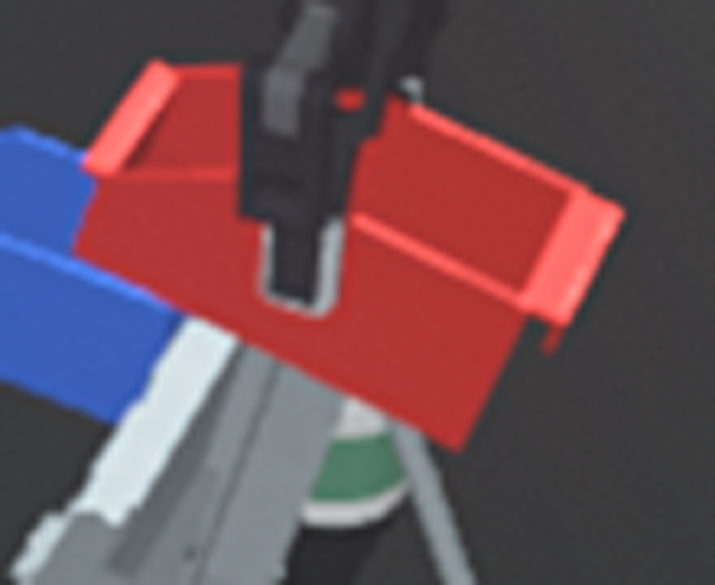

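Run:
```python
from h import *
f=lambda x,y:(285+x/6.5,200+y/6.5)
def pl(p,y):
    o,d=ray('side',p); return (o+d*(y-o[1])/d[1])
T=np.array([.3439,.2505,.3014]); Y=.2505+.030
P={k:pl(f(*v),Y) for k,v in dict(fb=(74,247),bb=(460,452),bt=(525,312)).items()}
for k,v in P.items(): print(k,(v-T).round(4))
d=P['fb']-P['bb'];print('tilt bottom',np.arctan2(d[2],d[0]),np.linalg.norm(d))
d=P['bt']-P['bb'];print('tilt back',np.arctan2(d[0],d[2]),np.linalg.norm(d))
print('leg low end', (pl(f(547,352),.2505+.028)-T).round(4))
for b in (.19,.21,.23):
    def w(x,z):
        X=-x; Z=z-45; return (X*np.cos(b)-Z*np.sin(b), X*np.sin(b)+Z*np.cos(b)+45-23.6)
    print(b,[np.round(w(*q),1) for q in((-65,0),(65,0),(65,62),(76,62),(74.5,49))])
```

```text
fb [ 0.0708  0.03   -0.004 ]
bb [-0.055   0.03   -0.0373]
bt [-0.0685  0.03    0.0217]
tilt bottom 0.25923918335982477 0.1301701796796308
tilt back -0.22446133389121575 0.06054510167116976
leg low end [-0.076  0.028  0.008]
0.19 [array([ 72.3, -10.5]), array([-55.3, -35.1]), array([-67. ,  25.8]), array([-77.8,  23.7]), array([-73.9,  11.3])]
0.21 [array([73. , -9.1]), array([-54.2, -36.2]), array([-67.1,  24.5]), array([-77.9,  22.2]), array([-73.7,   9.8])]
0.23 [array([73.5, -7.6]), array([-53. , -37.2]), array([-67.2,  23.1]), array([-77.9,  20.6]), array([-73.5,   8.3])]
```

```bash
python3 -m handwheel '[{"jaw":50,"delta_pos":[0.01,0,-0.005],"turn":0.0028},{"jaw":50,"delta_pos":[0.035,-0.003,-0.005],"turn":0.0028},{"jaw":50,"delta_pos":[0.065,-0.006,-0.005],"turn":0.0028},{"jaw":50,"delta_pos":[0.095,-0.01,-0.005],"turn":0.0028},{"jaw":50,"delta_pos":[0.125,-0.013,-0.005],"turn":0.0028},{"jaw":50,"delta_pos":[0.155,-0.016,-0.005],"turn":0.0028},{"jaw":50,"delta_pos":[0.18,-0.016,-0.003],"turn":0.0028},{"jaw":50,"delta_pos":[0.191,-0.016,0],"turn":0.0028},{"jaw":50,"delta_pos":[0.191,-0.016,0.01],"turn":0.0028},{"jaw":50,"delta_pos":[0.191,-0.016,0.025],"turn":0.0028}]'
python3 -m handwheel '[{"jaw":50,"delta_pos":[0,0,0.02],"turn":0},{"jaw":50,"delta_pos":[0,0,0.04],"turn":0},{"jaw":50,"delta_pos":[0,0,0.058],"turn":0},{"jaw":50,"delta_pos":[0,0,0.07],"turn":0},{"jaw":50,"delta_pos":[0,0,0.076],"turn":0},{"jaw":50,"delta_pos":[0,0,0.076],"turn":0},{"jaw":50,"delta_pos":[0,0,0.076],"turn":0}]'
python3 - <<'E'
from h import *
from scipy.spatial.transform import Rotation as Ro
o=get_obs();R=Ro.from_quat(o['ee_rot']).as_matrix();print(o['position'],R[:,0],R[:,1])
im=snap('side','side13.png')
cv2.imwrite('pics/c13.png',cv2.resize(cv2.cvtColor(im[200:330,220:370],cv2.COLOR_RGB2BGR),None,fx=4.6,fy=4.6,interpolation=cv2.INTER_CUBIC))
im=snap('wrist','w13.png')
im=snap('scene','scene13.png')
cv2.imwrite('pics/c14.png',cv2.resize(cv2.cvtColor(im[60:200,300:420],cv2.COLOR_RGB2BGR),None,fx=4,fy=4,interpolation=cv2.INTER_CUBIC))
E
```

```text
clock: 12.25
position: [0.5339, 0.2694, 0.2745]
ee_rot: [1.0, 0.003, -0.0, -0.001]
ft_force: [0.3, -0.3, -2.6]
grip_width: 0.696
clock: 12.83
position: [0.534, 0.269, 0.1998]
ee_rot: [1.0, 0.002, 0.0, -0.0]
ft_force: [0.1, -0.4, -2.8]
grip_width: 0.701
[0.53399982 0.26896849 0.19982812] [9.99987491e-01 4.98681936e-03 3.85836895e-04] [ 4.98686149e-03 -9.99987560e-01 -1.08327930e-04]
```

View pics/c13.png

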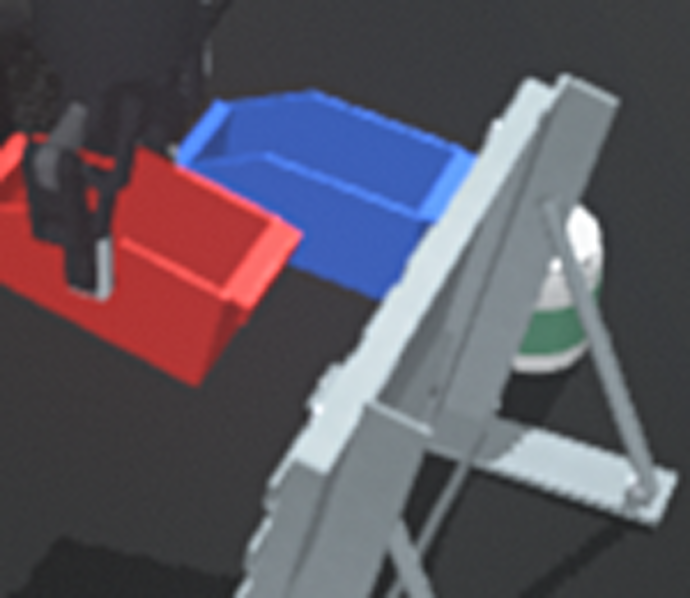

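View pics/c14.png

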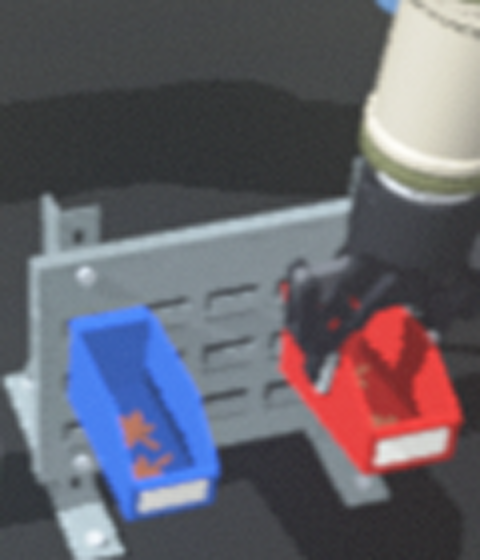

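View pics/w13.png

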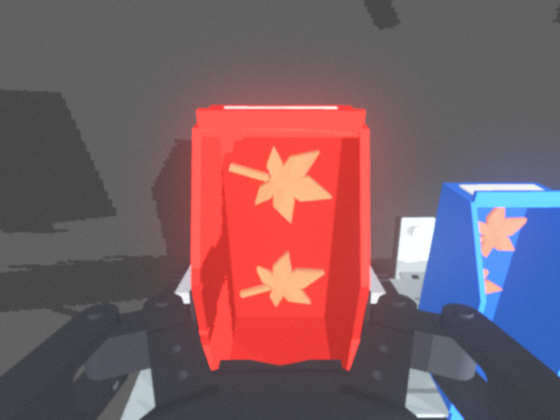

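```bash
python3 -m handwheel '[{"jaw":50,"delta_pos":[-0.01,0,0.005],"turn":0},{"jaw":50,"delta_pos":[-0.022,0,0.01],"turn":0},{"jaw":50,"delta_pos":[-0.034,0,0.013],"turn":0},{"jaw":50,"delta_pos":[-0.042,0,0.013],"turn":0},{"jaw":50,"delta_pos":[-0.046,0,0.013],"turn":0},{"jaw":50,"delta_pos":[-0.047,0,0.013],"turn":0},{"jaw":50,"delta_pos":[-0.047,0,0.013],"turn":0}]'
python3 -m handwheel '[{"jaw":50,"delta_pos":[-0.0005,0,0],"turn":0},{"jaw":50,"delta_pos":[-0.001,0,0],"turn":0},{"jaw":50,"delta_pos":[-0.0015,0,0],"turn":0},{"jaw":50,"delta_pos":[-0.002,0,0],"turn":0}]'
python3 -m handwheel '[{"jaw":50,"delta_pos":[-0.0005,0,0],"turn":0},{"jaw":50,"delta_pos":[-0.001,0,0],"turn":0},{"jaw":50,"delta_pos":[-0.001,0,0],"turn":0}]'
```

```text
clock: 13.57
position: [0.4876, 0.2686, 0.187]
ee_rot: [1.0, 0.002, 0.001, -0.0]
ft_force: [-0.3, 0.0, -3.0]
grip_width: 0.694
clock: 13.9
position: [0.4853, 0.2685, 0.1862]
ee_rot: [1.0, 0.002, -0.0, -0.0]
ft_force: [-0.6, 0.3, -3.2]
grip_width: 0.695
clock: 14.15
position: [0.484, 0.2686, 0.1862]
ee_rot: [1.0, 0.002, -0.0, 0.0]
ft_force: [-0.1, 0.1, -2.3]
grip_width: 0.698
```

```bash
python3 -m handwheel '[{"jaw":50,"delta_pos":[-0.0005,0,0],"turn":0},{"jaw":50,"delta_pos":[-0.001,0,0],"turn":0},{"jaw":50,"delta_pos":[-0.001,0,0],"turn":0}]'
python3 -m handwheel '[{"jaw":50,"delta_pos":[-0.0005,0,0],"turn":0},{"jaw":50,"delta_pos":[-0.001,0,0],"turn":0},{"jaw":50,"delta_pos":[-0.001,0,0],"turn":0}]'
```

```text
clock: 14.4
position: [0.4831, 0.2686, 0.1863]
ee_rot: [1.0, 0.002, 0.0, 0.0]
ft_force: [-1.1, 0.5, -3.5]
grip_width: 0.7
clock: 14.65
position: [0.4823, 0.2685, 0.1864]
ee_rot: [1.0, 0.002, 0.0, -0.0]
ft_force: [0.7, 0.1, -2.8]
grip_width: 0.699
```

```bash
python3 -m handwheel '[{"jaw":50,"delta_pos":[-0.0005,0,0],"turn":0},{"jaw":50,"delta_pos":[-0.001,0,0],"turn":0},{"jaw":50,"delta_pos":[-0.001,0,0],"turn":0}]'
python3 -m handwheel '[{"jaw":50,"delta_pos":[-0.0005,0,0],"turn":0},{"jaw":50,"delta_pos":[-0.001,0,0],"turn":0},{"jaw":50,"delta_pos":[-0.001,0,0],"turn":0}]'
```

```text
clock: 14.9
position: [0.4822, 0.2685, 0.1867]
ee_rot: [1.0, 0.002, 0.001, -0.0]
ft_force: [5.8, 0.4, -4.8]
grip_width: 0.697
clock: 15.15
position: [0.4822, 0.2684, 0.1869]
ee_rot: [1.0, 0.002, 0.002, -0.001]
ft_force: [9.7, 1.5, -4.7]
grip_width: 0.693
```

```bash
python3 -m handwheel '[{"jaw":50,"delta_pos":[0.002,0,0],"turn":0},{"jaw":50,"delta_pos":[0.0037,0,0],"turn":0},{"jaw":50,"delta_pos":[0.0037,0,0],"turn":0},{"jaw":50,"delta_pos":[0.0041,0,0.002],"turn":0},{"jaw":50,"delta_pos":[0.0046,0,0.004],"turn":0},{"jaw":50,"delta_pos":[0.005,0,0.006],"turn":0},{"jaw":50,"delta_pos":[0.0054,0,0.008],"turn":0},{"jaw":50,"delta_pos":[0.0058,0,0.010],"turn":0},{"jaw":50,"delta_pos":[0.0062,0,0.012],"turn":0},{"jaw":50,"delta_pos":[0.0062,0,0.012],"turn":0}]'
python3 -m handwheel '[{"jaw":50,"delta_pos":[0.0002,0,0.001],"turn":0},{"jaw":50,"delta_pos":[0.0004,0,0.002],"turn":0},{"jaw":50,"delta_pos":[0.0006,0,0.003],"turn":0},{"jaw":50,"delta_pos":[0.0006,0,0.003],"turn":0}]'
python3 - <<'E'
from h import *
im=snap('side','side15.png')
cv2.imwrite('pics/c15.png',cv2.resize(cv2.cvtColor(im[200:330,220:370],cv2.COLOR_RGB2BGR),None,fx=4.6,fy=4.6,interpolation=cv2.INTER_CUBIC))
E
```

```text
clock: 15.98
position: [0.4863, 0.2684, 0.1738]
ee_rot: [1.0, 0.002, -0.0, 0.0]
ft_force: [0.3, -0.2, -2.8]
grip_width: 0.696
clock: 16.32
position: [0.4869, 0.2685, 0.1711]
ee_rot: [1.0, 0.002, -0.0, 0.0]
ft_force: [-0.1, -0.7, -3.0]
grip_width: 0.699
```

View pics/c15.png

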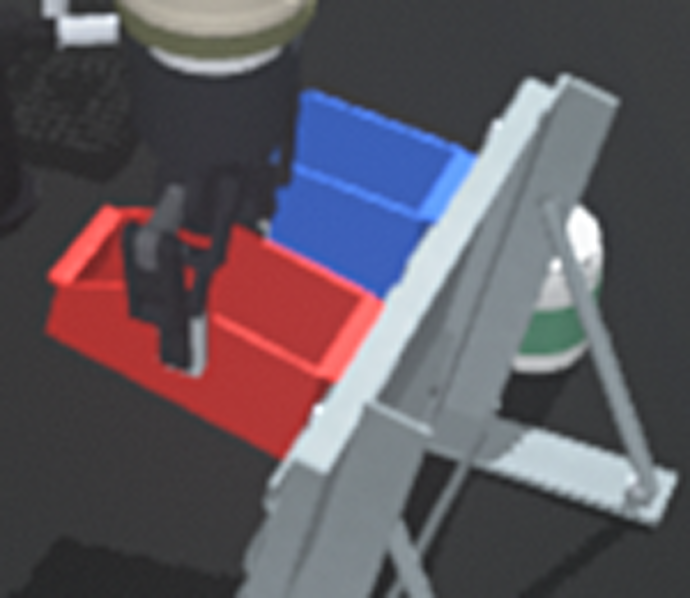

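```bash
python3 -m handwheel '[{"jaw":50,"delta_pos":[0.0002,0,0.001],"turn":0},{"jaw":50,"delta_pos":[0.0004,0,0.002],"turn":0},{"jaw":50,"delta_pos":[0.0006,0,0.003],"turn":0},{"jaw":50,"delta_pos":[0.0006,0,0.003],"turn":0}]'
python3 -m handwheel '[{"jaw":50,"delta_pos":[0.0002,0,0.001],"turn":0},{"jaw":50,"delta_pos":[0.0004,0,0.002],"turn":0},{"jaw":50,"delta_pos":[0.0006,0,0.003],"turn":0},{"jaw":50,"delta_pos":[0.0006,0,0.003],"turn":0}]'
python3 -m handwheel '[{"jaw":50,"delta_pos":[0.0002,0,0.001],"turn":0},{"jaw":50,"delta_pos":[0.0004,0,0.002],"turn":0},{"jaw":50,"delta_pos":[0.0004,0,0.002],"turn":0}]'
```

```text
clock: 16.7
position: [0.4875, 0.2684, 0.168]
ee_rot: [1.0, 0.002, -0.0, 0.0]
ft_force: [0.6, -0.0, -4.1]
grip_width: 0.702
clock: 17.03
position: [0.4881, 0.2684, 0.165]
ee_rot: [1.0, 0.002, -0.0, 0.0]
ft_force: [-0.3, 0.4, -2.5]
grip_width: 0.697
clock: 17.28
position: [0.4885, 0.2685, 0.1631]
ee_rot: [1.0, 0.002, -0.0, 0.0]
ft_force: [0.3, 0.2, -2.8]
grip_width: 0.699
```

```bash
python3 -m handwheel '[{"jaw":50,"delta_pos":[0.0002,0,0.001],"turn":0},{"jaw":50,"delta_pos":[0.0004,0,0.002],"turn":0},{"jaw":50,"delta_pos":[0.0004,0,0.002],"turn":0}]'
python3 -m handwheel '[{"jaw":50,"delta_pos":[0.0002,0,0.001],"turn":0},{"jaw":50,"delta_pos":[0.0003,0,0.0015],"turn":0},{"jaw":50,"delta_pos":[0.0003,0,0.0015],"turn":0}]'
```

```text
clock: 17.53
position: [0.4889, 0.2685, 0.1611]
ee_rot: [1.0, 0.002, -0.0, 0.0]
ft_force: [-0.4, 0.0, -2.8]
grip_width: 0.698
clock: 17.78
position: [0.4892, 0.2685, 0.1596]
ee_rot: [1.0, 0.002, -0.0, 0.0]
ft_force: [0.4, 0.2, -3.8]
grip_width: 0.695
```

```bash
python3 -m handwheel '[{"jaw":50,"delta_pos":[0.0001,0,0.0005],"turn":0},{"jaw":50,"delta_pos":[0.0002,0,0.001],"turn":0},{"jaw":50,"delta_pos":[0.0002,0,0.001],"turn":0}]'
python3 -m handwheel '[{"jaw":50,"delta_pos":[0.0001,0,0.0005],"turn":0},{"jaw":50,"delta_pos":[0.0002,0,0.001],"turn":0},{"jaw":50,"delta_pos":[0.0002,0,0.001],"turn":0}]'
```

```text
clock: 18.03
position: [0.4895, 0.2686, 0.1588]
ee_rot: [1.0, 0.002, 0.0, 0.0]
ft_force: [-1.0, 0.3, -1.8]
grip_width: 0.697
clock: 18.28
position: [0.4896, 0.2687, 0.1581]
ee_rot: [1.0, 0.002, 0.0, 0.0]
ft_force: [-0.4, -1.8, 2.2]
grip_width: 0.7
```

```bash
python3 -m handwheel '[{"jaw":50,"delta_pos":[0.001,0,0],"turn":0},{"jaw":50,"delta_pos":[0.002,0,0],"turn":0},{"jaw":50,"delta_pos":[0.003,0,0],"turn":0},{"jaw":50,"delta_pos":[0.003,0,0],"turn":0}]'
python3 - <<'E'
from h import *
im=snap('side','side16.png')
cv2.imwrite('pics/c16.png',cv2.resize(cv2.cvtColor(im[200:330,220:370],cv2.COLOR_RGB2BGR),None,fx=4.6,fy=4.6,interpolation=cv2.INTER_CUBIC))
im=snap('scene','scene16.png')
cv2.imwrite('pics/c17.png',cv2.resize(cv2.cvtColor(im[60:200,300:420],cv2.COLOR_RGB2BGR),None,fx=4,fy=4,interpolation=cv2.INTER_CUBIC))
E
```

```text
clock: 18.62
position: [0.4917, 0.269, 0.1574]
ee_rot: [1.0, 0.003, -0.001, 0.0]
ft_force: [-7.1, -0.5, 1.5]
grip_width: 0.696
```

View pics/c16.png

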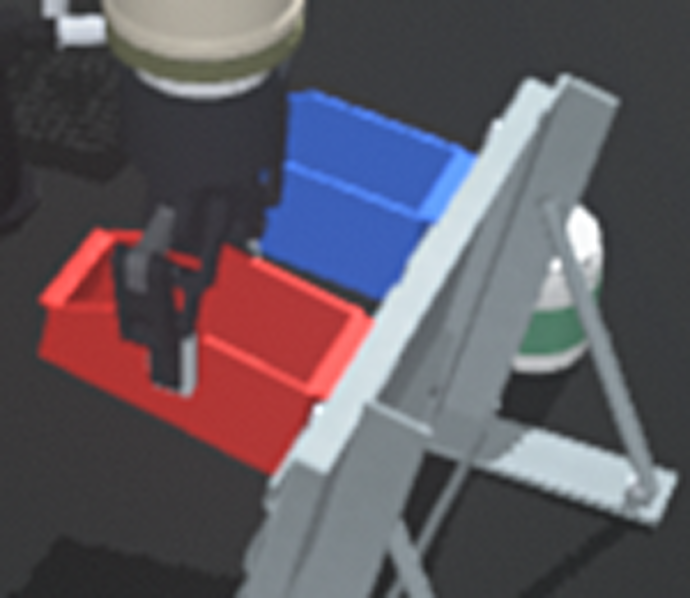

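View pics/c17.png

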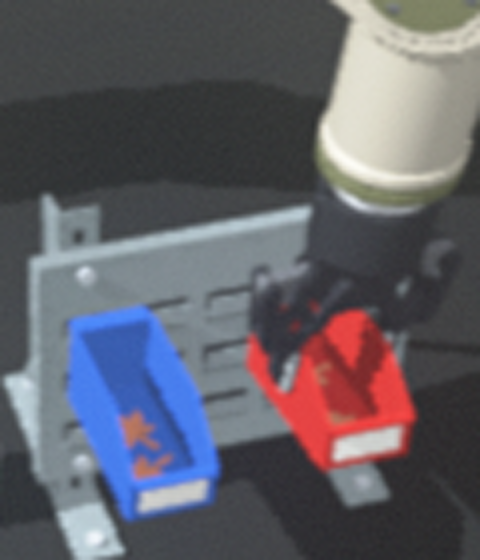

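```bash
python3 -m handwheel '[{"jaw":50,"delta_pos":[-0.001,0,0],"turn":0},{"jaw":50,"delta_pos":[-0.001,0,0.001],"turn":0},{"jaw":50,"delta_pos":[-0.001,0,0.002],"turn":0},{"jaw":50,"delta_pos":[-0.001,0,0.002],"turn":0}]' 20
python3 -m handwheel '[{"jaw":50,"delta_pos":[0,0,0.001],"turn":0},{"jaw":50,"delta_pos":[0,0,0.002],"turn":0},{"jaw":50,"delta_pos":[0,0,0.002],"turn":0}]' 20
```

```text
clock: 19.05
position: [0.4918, 0.2689, 0.1558]
ee_rot: [1.0, 0.002, 0.0, -0.0]
ft_force: [-3.1, 1.5, 0.8]
grip_width: 0.701
clock: 19.3
position: [0.4919, 0.2688, 0.1538]
ee_rot: [1.0, 0.002, 0.0, -0.0]
ft_force: [-0.8, 2.9, 2.7]
grip_width: 0.696
```

```bash
python3 -m handwheel '[{"jaw":50,"delta_pos":[0,0,0.001],"turn":0},{"jaw":50,"delta_pos":[0,0,0.002],"turn":0},{"jaw":50,"delta_pos":[0,0,0.002],"turn":0}]' 20
python3 -m handwheel '[{"jaw":50,"delta_pos":[0,0,0.001],"turn":0},{"jaw":50,"delta_pos":[0,0,0.0015],"turn":0},{"jaw":50,"delta_pos":[0,0,0.0015],"turn":0}]' 20
```

```text
clock: 19.55
position: [0.4919, 0.2687, 0.1518]
ee_rot: [1.0, 0.002, 0.0, -0.0]
ft_force: [0.5, 3.1, 1.7]
grip_width: 0.699
clock: 19.8
position: [0.4919, 0.2686, 0.1503]
ee_rot: [1.0, 0.002, 0.0, -0.0]
ft_force: [0.0, 3.3, 3.4]
grip_width: 0.695
```

```bash
python3 -m handwheel '[{"jaw":50,"delta_pos":[0,0,0.0005],"turn":0},{"jaw":50,"delta_pos":[0,0,0.001],"turn":0},{"jaw":50,"delta_pos":[0,0,0.001],"turn":0}]' 20
python3 - <<'E'
from h import *
im=snap('side','side18.png')
cv2.imwrite('pics/c18.png',cv2.resize(cv2.cvtColor(im[200:330,220:370],cv2.COLOR_RGB2BGR),None,fx=4.6,fy=4.6,interpolation=cv2.INTER_CUBIC))
snap('wrist','w18.png')
E
```

```text
clock: 20.05
position: [0.4921, 0.2687, 0.1498]
ee_rot: [1.0, 0.002, 0.001, -0.0]
ft_force: [0.0, 1.0, 7.5]
grip_width: 0.701
```

View pics/c18.png

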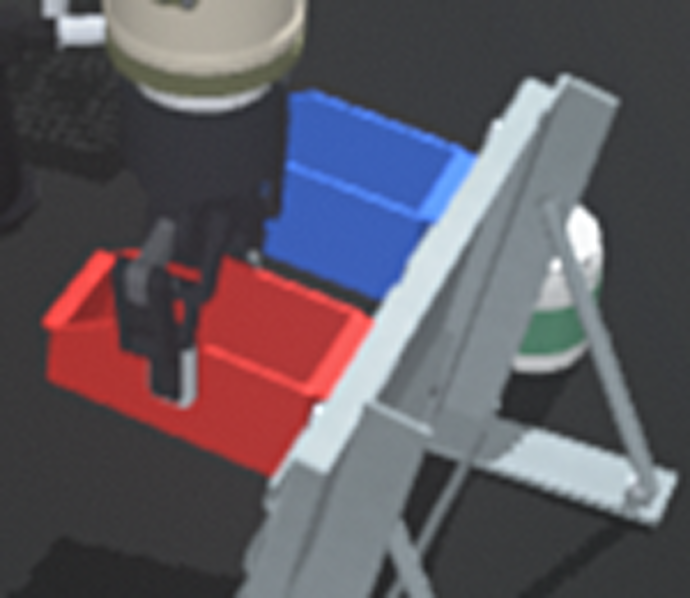

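View pics/w18.png

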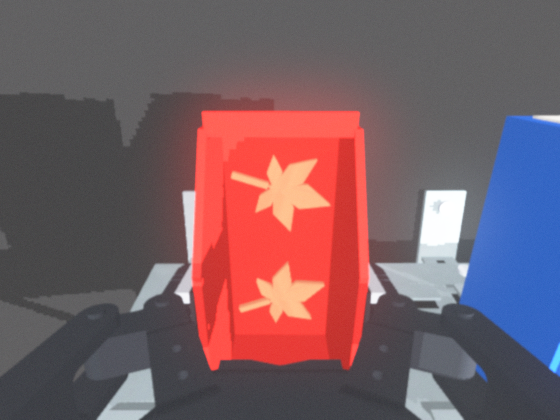

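```bash
python3 -m handwheel '[{"jaw":57,"delta_pos":[0,0,-0.0005],"turn":0},{"jaw":60,"delta_pos":[0,0,-0.0005],"turn":0},{"jaw":61,"delta_pos":[0,0,-0.0005],"turn":0},{"jaw":63,"delta_pos":[0,0,-0.0005],"turn":0},{"jaw":67,"delta_pos":[0,0,-0.0005],"turn":0},{"jaw":72,"delta_pos":[0,0,-0.0005],"turn":0},{"jaw":78,"delta_pos":[0,0,-0.0005],"turn":0},{"jaw":82,"delta_pos":[0,0,-0.0005],"turn":0},{"jaw":82,"delta_pos":[0,0,-0.0005],"turn":0}]' 20
python3 - <<'E'
from h import *
im=snap('side','side19.png')
cv2.imwrite('pics/c19.png',cv2.resize(cv2.cvtColor(im[200:330,220:370],cv2.COLOR_RGB2BGR),None,fx=4.6,fy=4.6,interpolation=cv2.INTER_CUBIC))
snap('wrist','w19.png')
E
```

```text
clock: 20.9
position: [0.4916, 0.2685, 0.1497]
ee_rot: [1.0, 0.002, -0.0, 0.0]
ft_force: [0.7, -0.2, -0.2]
grip_width: 0.961
```

View pics/c19.png

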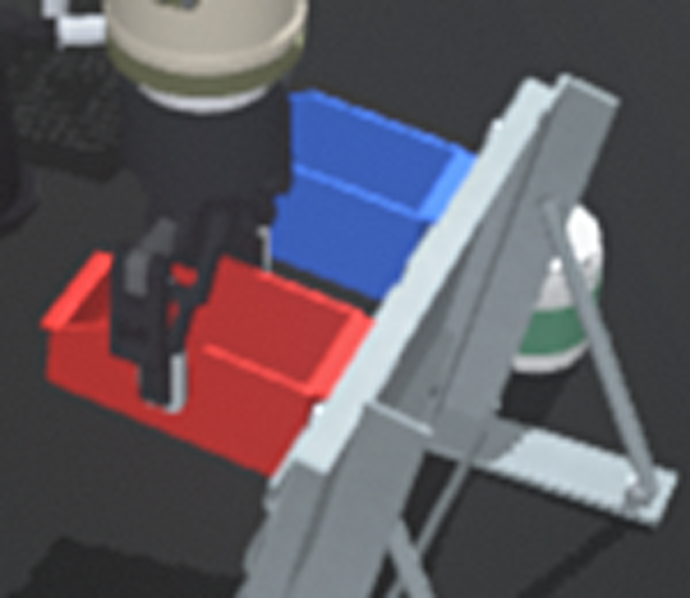

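View pics/w19.png

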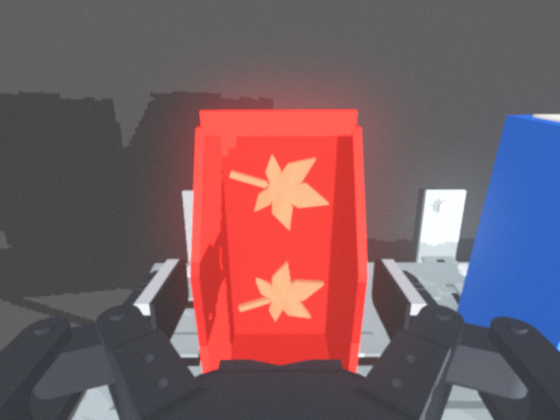

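The bin stayed put when the fingers opened, and both blanks are still inside. Next the tool goes straight up and away.

```bash
python3 -m handwheel '[{"jaw":82,"delta_pos":[0,0,-0.01],"turn":0},{"jaw":82,"delta_pos":[0,0,-0.025],"turn":0},{"jaw":82,"delta_pos":[0,0,-0.05],"turn":0},{"jaw":82,"delta_pos":[0,0,-0.08],"turn":0},{"jaw":82,"delta_pos":[0,0,-0.11],"turn":0},{"jaw":82,"delta_pos":[0.02,0,-0.14],"turn":0},{"jaw":82,"delta_pos":[0.04,0,-0.16],"turn":0},{"jaw":82,"delta_pos":[0.06,0,-0.17],"turn":0},{"jaw":82,"delta_pos":[0.06,0,-0.17],"turn":0}]'
python3 - <<'E'
from h import *
im=snap('side','side20.png')
cv2.imwrite('pics/c20.png',cv2.resize(cv2.cvtColor(im[200:330,220:370],cv2.COLOR_RGB2BGR),None,fx=4.6,fy=4.6,interpolation=cv2.INTER_CUBIC))
snap('wrist','w20.png');snap('scene','scene20.png')
E
```

```text
clock: 21.75
position: [0.5552, 0.2679, 0.3224]
ee_rot: [1.0, 0.001, 0.002, -0.001]
ft_force: [0.8, -0.0, -0.3]
grip_width: 0.963
```

View pics/c20.png

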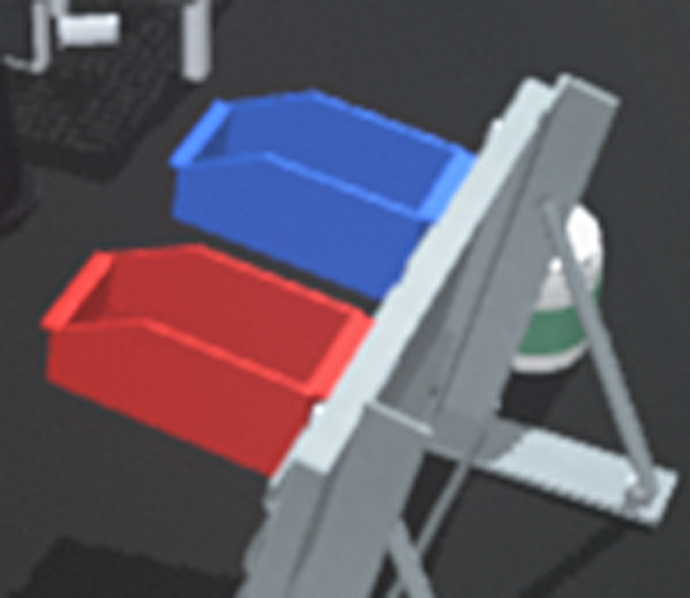

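View pics/w20.png

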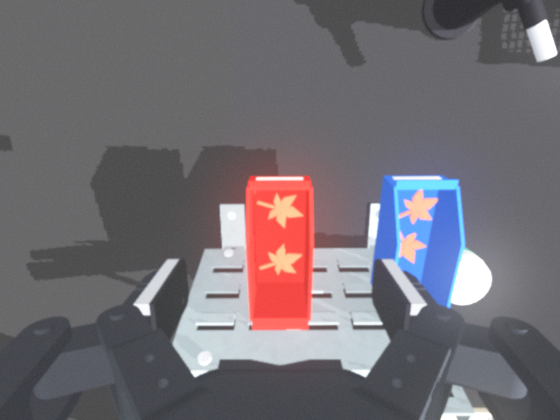

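View pics/scene20.png

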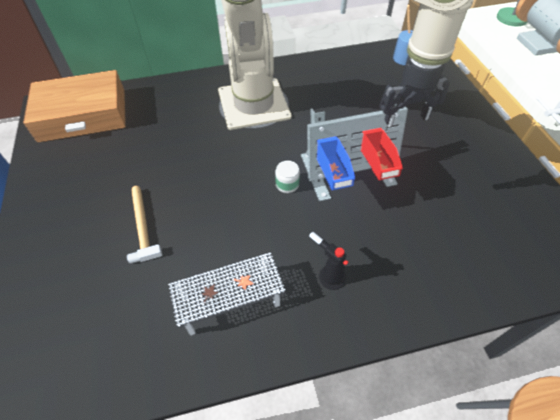

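The red bin hangs in line with the top row, parallel to the blue bin. Both blanks are inside it and the other objects are where they were. I'm handing in.

```bash
python3 -c "
from workcell import hand_in; print(hand_in())"
```

```text
the job is handed in; nothing more can be done
None
```

The red bin now hangs by its lip on the top row of louvres in the free stretch, next to the blue bin. I handed the job in about 22 s into the 48 s allowed.

**Tilting the bin:** The tool can only point straight down, and a level bin would have landed on the second row of louvres. So I rested the bin's nose on the top edge of the rack sheet and turned it about 0.24 rad nose-up in the grip. Doing this pressed on the rack's edge with up to about 26 N, more than I had meant. The rack is fixed and I saw no change to it.

**Hanging it:**
- I touched the lip's leg lightly to the plain sheet (6–10 N) to find the face, then lowered the leg in behind the tongues.
- The flange seated about 1 mm from where the camera fit predicted. A gentle outward pull was resisted with 7 N, so the lip had caught.
- I let the nose down to its natural droop before opening the jaws.

**Last checks:** The bin did not visibly move when the jaws opened. With the gripper well clear, it hangs parallel to the blue bin with both blanks inside. The tin, torch, hammer, firing stand and blue bin look unmoved, and none of the final checks disagreed. The final pictures were taken before hand-in, so I did not look again during the second after it.

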